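Hang the rinsed filter bowls to drain

TASK

Three washed filter bowls are in the rinse tray: hang each one mouth-down on an empty peg of the draining rack, slipped fully home so that its closed end rests on the peg's tip, and let go of it; the two deep bowls need the long pegs at the back. Do not disturb the bowls that are already draining, the detergent bottle or the spanner.

Things in the scene. Friction and masses are not known exactly. Their poses are not given: they have to be found in the camera images.
- rack: Fixed steel draining rack, to the left or right of the robot. Drip pan 250 x 360 mm, rim 22. Rails 12 thick along y: front rail 50 above the bench at x = 0, rear rail 100 above it at x = +100; end frames at y = +-170. Three pegs 115 apart on each. Origin on the bench under the middle of the front rail; -x (front) faces the robot to 0.2 rad. All pegs point up and frontward along (-0.574, 0, 0.819).
- long1_tip (a point): Tip of a long peg: steel rod 10 mm thick with a rubber tip 15 mm thick, leaning to the rack's front 35 degrees from vertical. It stands on the rear rail, 125 mm from rail axis to tip (202 above the bench); takes a deep or a low bowl. It may be any of the three along the rail; one of the three already holds a bowl.
- long2_tip (a point): Tip of a long peg: steel rod 10 mm thick with a rubber tip 15 mm thick, leaning to the rack's front 35 degrees from vertical. It stands on the rear rail, 125 mm from rail axis to tip (202 above the bench); takes a deep or a low bowl. It may be any of the three along the rail; one of the three already holds a bowl.
- long3_tip (a point): Tip of a long peg: steel rod 10 mm thick with a rubber tip 15 mm thick, leaning to the rack's front 35 degrees from vertical. It stands on the rear rail, 125 mm from rail axis to tip (202 above the bench); takes a deep or a low bowl. It may be any of the three along the rail; one of the three already holds a bowl.
- short1_tip (a point): Tip of a short peg, on the front rail: as a long peg, but 82 mm from rail axis to tip (117 above the bench). It takes a low bowl only: a deep one would land on the rail before its closed end reaches the tip. It may be any of the three along the rail; one of the three already holds a bowl.
- short2_tip (a point): Tip of a short peg, on the front rail: as a long peg, but 82 mm from rail axis to tip (117 above the bench). It takes a low bowl only: a deep one would land on the rail before its closed end reaches the tip. It may be any of the three along the rail; one of the three already holds a bowl.
- short3_tip (a point): Tip of a short peg, on the front rail: as a long peg, but 82 mm from rail axis to tip (117 above the bench). It takes a low bowl only: a deep one would land on the rail before its closed end reaches the tip. It may be any of the three along the rail; one of the three already holds a bowl.
- tray: Grey plastic rinse tray on the bench, fixed, 290 (x) x 370 (y) x 22 mm, walls and floor 4 mm; origin on the bench under its centre. It is on the other side from the rack. The three bowls to hang are side by side across it (along y), about 115 mm apart, in any order.
- tall_up_centre (a point): White plastic filter bowl, a round cup 105 mm long (bore 101 deep); body 54 mm outside, bore 48, closed end 4 thick; at the mouth an eight-sided collar 66 mm across flats, 71 across corners, 16 high. 90-156 g. Point: on its axis, half-way along; z axis: from mouth to closed end. To be hung; it stands mouth-down in the tray, closed end 109 mm above the bench.
- tall_lying_centre (a point): White plastic filter bowl, a round cup 105 mm long (bore 101 deep); body 54 mm outside, bore 48, closed end 4 thick; at the mouth an eight-sided collar 66 mm across flats, 71 across corners, 16 high. 90-156 g. Point: on its axis, half-way along; z axis: from mouth to closed end. To be hung; lies in the tray, mouth facing +x to 0.62 rad, point 34 mm up, axis falling 3.9 degrees to the closed end.
- small_up_centre (a point): White plastic filter bowl, a round cup 62 mm long (bore 58 deep); body 54 mm outside, bore 48, closed end 4 thick; at the mouth an eight-sided collar 66 mm across flats, 71 across corners, 16 high. 60-104 g. Point: on its axis, half-way along; z axis: from mouth to closed end. To be hung; it stands mouth-down in the tray, closed end 66 mm above the bench.
- tall_up_seat (a point): On the axis of the bowl tall_up, on the inside face of its closed end (the face that bears on a peg's tip); axes as for that bowl.
- tall_lying_seat (a point): On the axis of the bowl tall_lying, on the inside face of its closed end (the face that bears on a peg's tip); axes as for that bowl.
- small_up_seat (a point): On the axis of the bowl small_up, on the inside face of its closed end (the face that bears on a peg's tip); axes as for that bowl.
- tall_hung_centre (a point): White plastic filter bowl, a round cup 105 mm long (bore 101 deep); body 54 mm outside, bore 48, closed end 4 thick; at the mouth an eight-sided collar 66 mm across flats, 71 across corners, 16 high. 120 g, loose. Point: on its axis, half-way along; z axis: from mouth to closed end. Already draining on one of the long pegs, axis about 25 degrees from vertical: not to be disturbed.
- small_hung_centre (a point): White plastic filter bowl, a round cup 62 mm long (bore 58 deep); body 54 mm outside, bore 48, closed end 4 thick; at the mouth an eight-sided collar 66 mm across flats, 71 across corners, 16 high. 80 g, loose. Point: on its axis, half-way along; z axis: from mouth to closed end. Already draining on one of the short pegs, axis about 18 degrees from vertical: not to be disturbed.
- detergent_centre (a point): White detergent bottle with a grey cap, 52 mm in diameter and 170 mm tall, 220 g, loose, standing in the rear (far) part of the tray. This point is on its axis half-way up. Not to be disturbed.
- spanner: Black plastic bowl spanner lying flat on the bench in front of the rack, 12 mm thick, loose: a ring 96 mm in outside diameter whose centre is the origin, with a handle reaching 155 mm from there along its own -y. Not to be disturbed.
There are look-alikes about, which are no part of the job. What is shaped like the part that bears tall_up_centre but orange or yellow is not meant.

How it is judged (in metres and radians):
At the end, for the whole second after the job is handed in: Both deep bowls hang on long pegs and the low bowl on any peg, let go and at rest: the peg tip is inside the bowl, within 8 mm of the closed end's inner face and 22 mm of its centre; the bowl's axis is within 0.9 rad of vertical, mouth down (((distance between long1_tip and tall_up_seat below 0.022 m and z of long1_tip in the frame of tall_up_seat above -0.008 m) or (distance between long2_tip and tall_up_seat below 0.022 m and z of long2_tip in the frame of tall_up_seat above -0.008 m) or (distance between long3_tip and tall_up_seat below 0.022 m and z of long3_tip in the frame of tall_up_seat above -0.008 m)) and angle between each of tall_up_centre, tall_lying_centre, small_up_centre's own z axis and vertical below 0.9 rad and linear speed of each of tall_up, tall_lying, small_up below 0.02 m/s and ((distance between long1_tip and tall_lying_seat below 0.022 m and z of long1_tip in the frame of tall_lying_seat above -0.008 m) or (distance between long2_tip and tall_lying_seat below 0.022 m and z of long2_tip in the frame of tall_lying_seat above -0.008 m) or (distance between long3_tip and tall_lying_seat below 0.022 m and z of long3_tip in the frame of tall_lying_seat above -0.008 m)) and ((distance between short1_tip and small_up_seat below 0.022 m and z of short1_tip in the frame of small_up_seat above -0.008 m) or (distance between short2_tip and small_up_seat below 0.022 m and z of short2_tip in the frame of small_up_seat above -0.008 m) or (distance between short3_tip and small_up_seat below 0.022 m and z of short3_tip in the frame of small_up_seat above -0.008 m) or (distance between long1_tip and small_up_seat below 0.022 m and z of long1_tip in the frame of small_up_seat above -0.008 m) or (distance between long2_tip and small_up_seat below 0.022 m and z of long2_tip in the frame of small_up_seat above -0.008 m) or (distance between long3_tip and small_up_seat below 0.022 m and z of long3_tip in the frame of small_up_seat above -0.008 m))); the robot touches nothing.
It fails at once if a bowl that was already draining is shifted by more than 20 mm (distance of any of tall_hung_centre, small_hung_centre from where it was at the start of the episode above 0.02 m).
It fails at once if the detergent bottle is shifted by more than 30 mm or knocked over (distance of detergent_centre from where it was at the start of the episode above 0.03 m or angle between detergent_centre's own z axis and vertical above 0.35 rad).
It fails at once if the spanner is shifted by more than 30 mm (distance of spanner from where it was at the start of the episode above 0.03 m).
It also fails if it takes over 72 s, if anything falls off the work surface, if the arm or the gripper's body presses on something with over 40 N, if the wrist force passes 120 N, or if a joint passes its speed limit or range.

ROBOT

A 6-joint arm with a two-finger parallel gripper is mounted at the origin on the work surface. World frame = base frame: x ahead of the robot, y to its left, z up, the work surface at z = 0. Lengths are in mm, angles in rad, forces in N, time in s.
With the tool pointing down it reaches from about 400 to 925 mm from the base axis. Payload 12.5 kg.
Tool frame: the origin (TCP) lies at the centre of the arm's flange, where the gripper is bolted on; the fingertips stand 190 mm ahead of it and the grasp point (between the pads) lies 171 mm ahead of it; z points along the fingers, y is the direction in which the jaws open and shut (so a half turn about z gives the same grasp; the last joint's range is limited). The gripper opens to 95 mm and grips with 3 to 60 N. Pads are 20 mm wide; open, the fingers measure 119 mm over their backs; the gripper's body (75 mm by 180 mm) begins 59 mm behind the grasp point.
Start: joints at [-1.439, 0.491, 1.559, -0, 1.092, -0.106], TCP at [147.248, -607.407, 404.761] pointing down, gripper open.
Joint ranges: [-3.1, 3.1], [-0.84, 2.19], [0.05, 2.79], [-1.13, 4.28], [0.06, 2.93], [-2.69, 2.69]. Speed limits (rad/s): [2.22, 2.22, 2.79, 3.14, 3.14, 3.14].

INTERFACE

Orientations are given as [roll, pitch, yaw] about the fixed x, y, z axes, in that order (R = Rz(yaw) Ry(pitch) Rx(roll)).
In Python, from cell import env, optics gives the robot as it stands.
- The arm moves only by the tool apply_moves, never from a script. Its argument "commands" is a list of rows, each a list of 7 numbers: the turn, a rotation vector about the tool's x, y, z in degrees, then the shift along the tool's x, y, z in m, then the finger opening in m, from 0 to 0.0951. A call has 1 to 5 rows; each row shifts and turns the commanded pose from where the row before left it, along the tool's axes as they then stand; what a row does not reach is not made up. A row lasts 1/12 s, in which the tool goes at most 41.7 mm and 7.16 degrees, less where a joint would pass 70% of its speed; a pose out of reach is approached as far as the arm can. A call with a gripper value outside its range is refused whole. The fingers move at their own pace and stop on an object; the grip force is fixed at half the most. Time passes only in rows, so rows that do not move let the fingers close. It gives the time, the measured TCP pose, the force and the opening at its end, in the units of the state.
- env.state(): the state, without advancing time (a new reading comes with each control period).
- optics.read_camera(name): name is "side" or "top"; returns a dict with "color" (400x640x3 uint8, red, green, blue), "fx", "fy", "cx", "cy" (pixels), "eye" and "rotation" of the camera in the world. Camera axes: x right, y up, looking along -z (the intrinsics and any distortion apply to the point x, -y, -z); pixel columns grow to the right and rows downward; lengths in mm; the calibration is good to about 2 mm. A picture is of the moment at which its call begins. There is no depth.
- env.job_done(): hands the job in, once; it reports no verdict.
The state is a dict: "t": time; "joints": joint angles; "qvel": joint speeds; "tau": joint torques, N m; "eef_pos": TCP position; "tcp_rot": TCP orientation; "ft_force": force on the tool from outside, world axes, zero at the start; "moment": the same for the moment, N m; "opening": opening from 0.0 (shut) to 1.0 (fully open).
Only numpy, scipy, OpenCV 4.12 (cv2) and the standard library are available. Lean on these libraries where they do the work, as an engineer would, in place of code of your own. Each camera call takes 0.05 s, during which the arm holds its last target. There are 200 camera calls.

## Working session

There is one attempt and no reset: what is moved stays moved. The work goes in short steps, Python scripts to look and compute and a tool call to move; the robot and the scene stay as the last step left them, time stands still between calls to the robot, and variables do not carry over. Pictures are saved under pics/ and viewed, about 8 in all and at most 12, crops included, and the job is handed in when it is done.

Besides the shell and the picture viewer there is one more tool, called after ">>>" as name([rows], argument=value, ...), one row to a line, values as JSON. apply_moves: Moves the arm, as the interface text tells. Its arguments: {"type":"object","properties":{"commands":{"type":"array","items":{"type":"array","items":{"type":"number"}}}},"required":["commands"]}

```bash
ls; mkdir -p pics; python3 - <<'E'
from cell import env, optics
import cv2
s=env.state(); print({k:(v if not hasattr(v,'round') else v) for k,v in s.items()})
for n in("side","top"):
    r=optics.read_camera(n); cv2.imwrite(f"pics/{n}0.png",r["color"][:,:,::-1])
    print(n,{k:v for k,v in r.items() if k!="color"})
E
```

```text
pics
{'t': 0.0, 'joints': array([-1.43859025e+00,  4.91556396e-01,  1.55948686e+00, -9.15114956e-06,
        1.09171391e+00, -1.05612709e-01]), 'qvel': array([ 1.07892496e-03,  1.22469857e-03, -4.86684933e-05,  6.68599900e-04,
       -3.32480936e-04, -7.85863323e-04]), 'tau': array([-3.92396003e-03, -6.12647438e+01, -2.58180696e+01,  6.90919929e-02,
        4.82215849e-02, -8.67824519e-05]), 'eef_pos': array([ 147.2471684 , -607.35927321,  404.1507098 ]), 'tcp_rot': array([-3.14043378e+00, -1.14687788e-04,  2.37822940e-01]), 'ft_force': array([-0.50053023, -0.41735928,  1.00875443]), 'moment': array([0.01492416, 0.00615995, 0.01006349]), 'opening': 1.0033012973730644}
side {'fx': 413.5640852063667, 'fy': 413.5640852063667, 'cx': 317.09949090237626, 'cy': 201.74554849144448, 'eye': array([ 412.48882048, -745.08330504,  776.39308004]), 'rotation': array([ 0.89092021, -0.01531812, -0.07088631])}
top {'fx': 423.3617454497441, 'fy': 423.3617454497441, 'cx': 311.77695713563924, 'cy': 192.0454454180199, 'eye': array([ 387.4665253 ,   12.6164546 , 1102.44650448]), 'rotation': array([ 1.13944095e-01, -1.49032044e-04, -1.57000991e+00])}
```

View pics/side0.png

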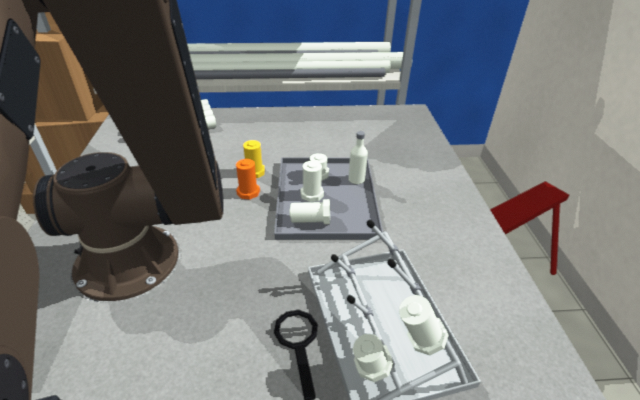

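View pics/top0.png

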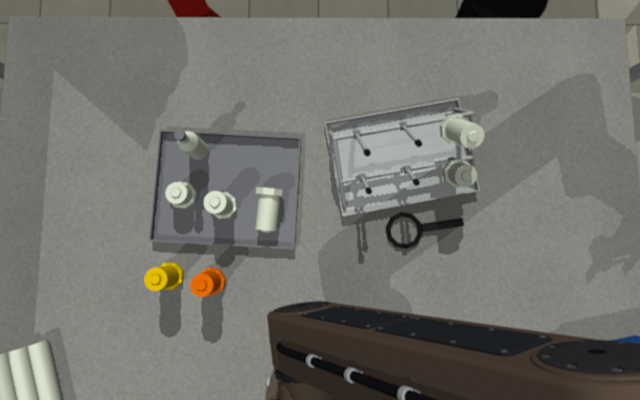

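The top view shows the bowls in the tray: small at about (180,193), tall upright at (217,203), tall lying at (267,208). Free long tips are at (367,152) and (418,142), free short tips at (364,188) and (415,181). The hung bowls are on the right-hand column.

```bash
cat > h.py <<'E'
import numpy as np, cv2
from cell import env, optics
from scipy.spatial.transform import Rotation as Ro
class Cam:
    def __init__(s,n):
        r=optics.read_camera(n); s.im=r["color"]; s.K=[r[k] for k in("fx","fy","cx","cy")]
        s.eye=np.array(r["eye"]); s.R=Ro.from_euler("xyz",r["rotation"]).as_matrix()
    def ray(s,u,v):
        fx,fy,cx,cy=s.K; d=s.R@np.array([(u-cx)/fx,-(v-cy)/fy,-1]); return d/np.linalg.norm(d)
    def plane(s,u,v,z):
        d=s.ray(u,v); return s.eye+d*(z-s.eye[2])/d[2]
    def proj(s,p):
        fx,fy,cx,cy=s.K; q=s.R.T@(np.array(p,float)-s.eye); return np.array([cx+fx*q[0]/-q[2], cy+fy*q[1]/q[2]])
def tri(c1,p1,c2,p2):
    d1,d2=c1.ray(*p1),c2.ray(*p2); A=np.c_[d1,-d2]; t=np.linalg.lstsq(A,c2.eye-c1.eye,rcond=None)[0]
    a,b=c1.eye+t[0]*d1,c2.eye+t[1]*d2; return (a+b)/2,np.linalg.norm(a-b)
E
python3 - <<'E'
from h import *
T,S=Cam("top"),Cam("side")
def blobs(m,name,lo,hi):
    n,l,st,c=cv2.connectedComponentsWithStats(m.astype(np.uint8))
    for i in range(1,n):
        if lo<st[i,4]<hi: print(name,c[i].round(1),st[i])
for C,n,(x0,x1,y0,y1) in((T,"top",(140,500,90,260)),(S,"side",(230,480,120,400))):
    g=np.zeros(C.im.shape[:2],bool); g[y0:y1,x0:x1]=1
    i=C.im.astype(int)
    blobs(g&(i.min(2)>175)&(i[...,0]-i[...,2]>=4),n+" white",60,5000)
    blobs(g&(i.max(2)<40),n+" black",6,3000)
# plane checks
for nm,p,z in(("small",(180,193),66),("tall",(216,203),109),("long_a",(367,152),202),("long_b",(418,142),202),("short_a",(364,188),117),("short_b",(415,181),117)):
    print(nm,T.plane(*p,z).round(1))
for nm,a,b in(("long",(367,152),(369,224)),("longb",(418,142),(391,264)),("sa",(364,188),(335,258)),("sb",(415,181),(351,299))): print(nm,[q.round(1) if hasattr(q,'round') else q for q in tri(T,a,S,b)])
a=cv2.resize(T.im[120:260,150:310],None,fx=2.5,fy=2.5,interpolation=2)
b=cv2.resize(S.im[120:260,230:390],None,fx=2.5,fy=2.5,interpolation=2)
cv2.imwrite("pics/tray.png",np.hstack([a,b])[:,:,::-1])
E
```

```text
top white [175.7 191.8] [166 182  21  21 318]
top white [267.5 190.9] [262 188  12   7  73]
top white [214.4 201.3] [204 191  22  22 349]
top white [265.  213.8] [258 198  15  33 383]
top black [417.9 142.8] [416 141   5   5  19]
top black [366.5 152. ] [365 150   4   5  18]
top black [415.6 181.4] [414 180   4   4  15]
top black [368.4 190.5] [367 189   4   4  13]
top black [421.6 227.4] [386 212  77  36 680]
side white [362.6 163. ] [356 153  11  22  63]
side white [318.6 177.3] [308 161  19  35 134]
side white [431.1 332.6] [419 320  24  27  98]
side white [376.4 364.4] [359 352  34  27 262]
side black [370.  223.8] [368 221   6   7  28]
side black [334.1 258.2] [332 256   5   6  22]
side black [391.3 263.1] [389 260   6   7  32]
side black [350.5 299.6] [348 297   6   6  29]
side black [300.3 353.1] [ 274  311   43   89 1057]
small [503.4 337.2  66. ]
tall [475.  238.1 109. ]
long_a [ 577.8 -106.9  202. ]
long_b [ 600.  -217.9  202. ]
short_a [ 509.9 -109.9  117. ]
short_b [ 526.6 -230.   117. ]
long [array([ 577.8, -107.7,  194.8]), np.float64(3.2)]
longb [array([ 600.9, -220.1,  192.6]), np.float64(2.6)]
sa [array([ 509.9, -112. ,  100. ]), np.float64(4.1)]
sb [array([ 527.4, -232.2,  107.9]), np.float64(0.9)]
```

View pics/tray.png

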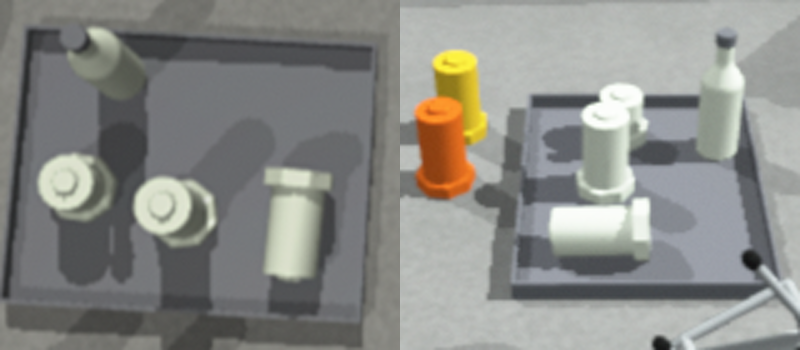

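```bash
python3 - <<'E'
from h import *
T,S=Cam("top"),Cam("side")
P={}
for nm,a,b,z in(("la",(366.5,152),(370,223.8),202),("lb",(417.9,142.8),(391.3,263.1),202),("sa",(368.4,190.5),(334.1,258.2),117),("sb",(415.6,181.4),(350.5,299.6),117)):
    q,e=tri(T,a,S,b); P[nm]=T.plane(*a,z); print(nm,q.round(1),round(e,1),P[nm].round(1),S.plane(*b,z).round(1))
d=P["la"]-P["lb"];print(np.linalg.norm(d),np.arctan2(-d[0],d[1]));d=P["sa"]-P["sb"];print(np.linalg.norm(d),np.arctan2(-d[0],d[1]))
c,s=np.cos(.19),np.sin(.19)
for x in"ab": d=P["l"+x]-P["s"+x];print(c*d[0]+s*d[1],-s*d[0]+c*d[1])
m=((T.im.astype(int).min(2)>135)&(T.im.astype(int)[...,0]-T.im.astype(int)[...,2]>=4)).astype(np.uint8)
m[:125]=0;m[245:]=0;m[:,:155]=0;m[:,300:]=0
for k in cv2.findContours(m,0,2)[0]:
    if cv2.contourArea(k)>100: print(cv2.boundingRect(k),[np.round(v,1) for v in cv2.minAreaRect(k)],[T.plane(*v,37).round(0)[:2] for v in cv2.boxPoints(cv2.minAreaRect(k))])
print("small",T.plane(176.5,192.5,66).round(1),"tall",T.plane(215,202,109).round(1))
print("small side (621.. crop centre) ",S.plane(230+222/2.5,120+94/2.5,66).round(1),"tall",S.plane(230+206/2.5,120+113/2.5,109).round(1))
for nm,u0,v0 in(("collar",298,180),("bottom",291,275)): print(nm,T.plane(150+u0/2.5,120+v0/2.5,60).round(1))
E
```

```text
la [ 579.  -106.8  194.2] 1.0 [ 577.8 -105.8  202. ] [ 576.3 -115.4  202. ]
lb [ 600.  -219.6  194.3] 0.0 [ 598.2 -217.6  202. ] [ 597.5 -226.5  202. ]
sa [ 504.7 -121.2  109.1] 0.4 [ 504.  -120.2  117. ] [ 503.4 -128.6  117. ]
sb [ 526.3 -233.6  107.9] 1.1 [ 525.6 -231.4  117. ] [ 524.2 -240.6  117. ]
113.65584222710014 0.18049628730081113
113.3009740722252 0.1919997733294846
75.23109076206093 0.14927133020914063
73.92437843573424 -0.20069068443145355
(203, 190, 33, 24) [array([219. , 201.5]), array([32., 23.]), np.float64(0.0)] [array([456., 286.]), array([514., 288.]), array([514., 207.]), array([456., 206.])]
(255, 187, 27, 45) [array([268., 209.]), array([25.2, 44.1]), np.float64(1.4)] [array([412., 155.]), array([523., 154.]), array([521.,  90.]), array([410.,  92.])]
(165, 181, 23, 24) [array([175.6, 192.4]), array([21.3, 23.6]), np.float64(4.8)] [array([481., 386.]), array([541., 383.]), array([536., 329.]), array([476., 332.])]
small [504.7 345.8  66. ] tall [477.4 240.5 109. ]
small side (621.. crop centre)  [506.6 351.   66. ] tall [479.5 245.5 109. ]
collar [506.8 118.1  60. ]
bottom [413.  123.8  60. ]
```

```bash
cat >> h.py <<'E'
def plan(*wps, state=None):
    "each wp: (grasp-point xyz mm, rpy); prints turn and shift (turn about the TCP first, then shift, in the turned tool frame)"
    s=state or env.state(); p=np.array(s["eef_pos"]); R=Ro.from_euler("xyz",s["tcp_rot"])
    print("t %.2f"%s["t"],"tcp",p.round(1),"rpy",np.round(s["tcp_rot"],3),"grasp",(p+R.apply([0,0,171])).round(1),"F",s["ft_force"].round(1),"open %.3f"%s["opening"])
    for g,e in wps:
        R2=Ro.from_euler("xyz",e); p2=np.array(g)-R2.apply([0,0,171])
        rv=np.degrees((R.inv()*R2).as_rotvec()); d=R2.inv().apply(p2-p)
        print("to",g,"tcp",p2.round(0),"turn",rv.round(2),"rows %.1f"%(np.linalg.norm(rv)/7.16),"shift",d.round(1),"rows %.1f"%(np.linalg.norm(d)/41.7))
        p,R=p2,R2
E
python3 - <<'E'
from h import *
pi=np.pi
plan(((450,-250,270),(pi,0,0)),((478,242,270),(pi,0,0)),((478,242,88),(pi,0,0)))
E
```

```text
t 0.30 tcp [ 147.2 -607.4  404.6] rpy [-3.141 -0.     0.238] grasp [ 147.2 -607.3  233.6] F [-0.4 -0.6 -1.3] open 0.997
to (450, -250, 270) tcp [ 450. -250.  441.] turn [-0.02 -0.   13.62] rows 1.9 shift [ 302.8 -357.4  -36.4] rows 11.3
to (478, 242, 270) tcp [478. 242. 441.] turn [0. 0. 0.] rows 0.0 shift [  28. -492.   -0.] rows 11.8
to (478, 242, 88) tcp [478. 242. 259.] turn [0. 0. 0.] rows 0.0 shift [  0.  -0. 182.] rows 4.4
```

>>> apply_moves([
  [0, 0, 6.81, 0, 0, -0.018, 0.09],
  [0, 0, 6.81, 0, 0, -0.018, 0.09],
  [0, 0, 0, 0.0252, -0.0298, 0, 0.09],
  [0, 0, 0, 0.0252, -0.0298, 0, 0.09],
  [0, 0, 0, 0.0252, -0.0298, 0, 0.09],
])

```text
t: 0.72
eef_pos: [223.2, -516.9, 440.7]
tcp_rot: [3.141, -0.0, -0.001]
ft_force: [0.5, -0.8, 0.3]
opening: 0.949
```

>>> apply_moves([
  [0, 0, 0, 0.0252, -0.0298, 0, 0.09],
  [0, 0, 0, 0.0252, -0.0298, 0, 0.09],
  [0, 0, 0, 0.0252, -0.0298, 0, 0.09],
  [0, 0, 0, 0.0252, -0.0298, 0, 0.09],
  [0, 0, 0, 0.0252, -0.0298, 0, 0.09],
])

```text
t: 1.13
eef_pos: [349.6, -367.3, 440.9]
tcp_rot: [3.141, -0.0, -0.0]
ft_force: [0.0, -1.5, 0.5]
opening: 0.946
```

>>> apply_moves([
  [0, 0, 0, 0.0252, -0.0298, 0, 0.09],
  [0, 0, 0, 0.0252, -0.0298, 0, 0.09],
  [0, 0, 0, 0.0252, -0.0298, 0, 0.09],
  [0, 0, 0, 0.0252, -0.0298, 0, 0.09],
  [0, 0, 0, 0.0022, -0.0378, 0, 0.08],
])

```text
t: 1.55
eef_pos: [454.5, -211.0, 440.6]
tcp_rot: [3.141, -0.001, 0.0]
ft_force: [-0.6, -0.4, -1.0]
opening: 0.914
```

>>> apply_moves([
  [0, 0, 0, 0.0022, -0.0378, 0, 0.08],
  [0, 0, 0, 0.0022, -0.0378, 0, 0.08],
  [0, 0, 0, 0.0022, -0.0378, 0, 0.08],
  [0, 0, 0, 0.0022, -0.0378, 0, 0.08],
  [0, 0, 0, 0.0022, -0.0378, 0, 0.08],
])

```text
t: 1.97
eef_pos: [462.4, -21.2, 440.9]
tcp_rot: [3.141, -0.0, -0.0]
ft_force: [0.8, 0.7, 0.5]
opening: 0.838
```

>>> apply_moves([
  [0, 0, 0, 0.0022, -0.0378, 0, 0.08],
  [0, 0, 0, 0.0022, -0.0378, 0, 0.08],
  [0, 0, 0, 0.0022, -0.0378, 0, 0.08],
  [0, 0, 0, 0.0022, -0.0378, 0, 0.08],
  [0, 0, 0, 0.0022, -0.0378, 0, 0.08],
])

```text
t: 2.38
eef_pos: [473.4, 168.0, 440.9]
tcp_rot: [3.142, -0.0, 0.0]
ft_force: [0.5, -0.6, 0.6]
opening: 0.843
```

>>> apply_moves([
  [0, 0, 0, 0.0022, -0.0378, 0, 0.08],
  [0, 0, 0, 0.0022, -0.0378, 0, 0.08],
  [0, 0, 0, 0, 0, 0.035, 0.08],
  [0, 0, 0, 0, 0, 0.035, 0.08],
  [0, 0, 0, 0, 0, 0, 0.08],
])

```text
t: 2.8
eef_pos: [477.0, 242.0, 365.7]
tcp_rot: [3.139, 0.008, 0.001]
ft_force: [-1.2, -0.4, -0.6]
opening: 0.84
```

```bash
python3 - <<'E'
from h import *
pi=np.pi
plan(((478,242,88),(pi,0,0)))
S=Cam("side"); cv2.imwrite("pics/s1.png",cv2.resize(S.im[60:280,200:440],None,fx=2.5,fy=2.5)[:,:,::-1])
E
```

```text
t 2.80 tcp [477.  242.  365.7] rpy [3.139e+00 8.000e-03 1.000e-03] grasp [475.7 241.5 194.7] F [-1.2 -0.4 -0.6] open 0.840
to (478, 242, 88) tcp [478. 242. 259.] turn [0.17 0.46 0.08] rows 0.1 shift [  1.   -0.  106.7] rows 2.6
```

View pics/s1.png

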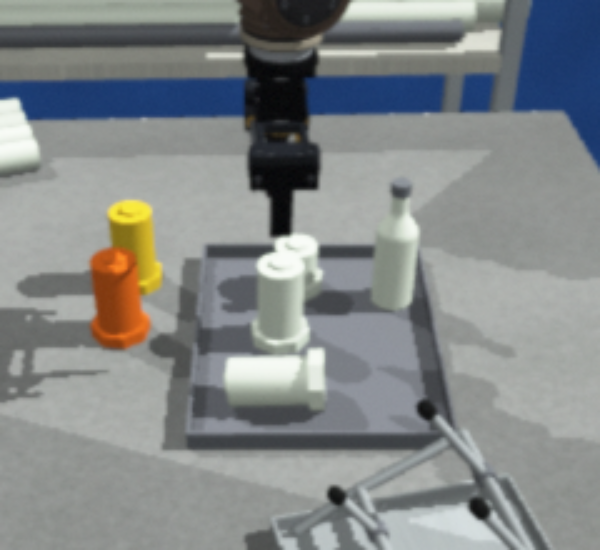

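The finger is at column 281 and the tall bowl's axis at about 281, so they line up in x. I'll descend and grip.

>>> apply_moves([
  [0, 0, 0, 0, 0, 0.035, 0.08],
  [0, 0, 0, 0, 0, 0.035, 0.08],
  [0, 0, 0, 0, 0, 0.025, 0.08],
  [0, 0, 0, 0, 0, 0.01, 0.08],
  [0, 0, 0, 0, 0, 0, 0.04],
])

```text
t: 3.27
eef_pos: [478.7, 241.3, 265.5]
tcp_rot: [3.141, 0.001, -0.001]
ft_force: [0.5, 0.6, 0.4]
opening: 0.808
```

>>> apply_moves([
  [0, 0, 0, 0, 0, 0, 0.04],
  [0, 0, 0, 0, 0, 0, 0.04],
  [0, 0, 0, 0, 0, 0, 0.04],
  [0, 0, 0, 0, 0, 0, 0.04],
  [0, 0, 0, 0, 0, 0, 0.04],
])

```text
t: 3.68
eef_pos: [478.4, 241.6, 267.3]
tcp_rot: [-3.141, -0.002, 0.0]
ft_force: [-0.6, -2.1, 8.9]
opening: 0.576
```

>>> apply_moves([
  [0, 0, 0, 0, 0, -0.02, 0.04],
  [0, 0, 0, 0, 0, -0.036, 0.04],
  [0, 0, 0, 0, 0, -0.036, 0.04],
  [0, 0, 0, 0, 0, -0.036, 0.04],
  [0, 0, 0, 0, 0, 0, 0.04],
])

```text
t: 4.1
eef_pos: [478.4, 241.8, 400.6]
tcp_rot: [-3.138, -0.01, 0.0]
ft_force: [0.2, 0.2, -0.3]
opening: 0.572
```

```bash
python3 - <<'E'
from h import *
pi=np.pi
u=np.array([-.574*np.cos(.186),-.574*np.sin(.186),.819]); tip=np.array([594.5,-220.7,202])
# seat at grasp height+17 for tall (grasp z88, closed inner face 105)
end=tip+u*(-17); print(u)
plan(((478,242,300),(pi,0,0)),(end+u*130,(pi,0,.186)),(end+u*130,(pi,-.611,.186)),(end,(pi,-.611,.186)))
E
```

```text
[-0.56409954 -0.10614946  0.819     ]
t 4.10 tcp [478.4 241.8 400.6] rpy [-3.138 -0.01   0.   ] grasp [480.1 242.4 229.7] F [ 0.2  0.2 -0.3] open 0.572
to (478, 242, 300) tcp [478. 242. 471.] turn [-0.2  -0.57  0.02] rows 0.1 shift [ -0.4  -0.2 -70.4] rows 1.7
to [ 530.75675193 -232.69488929  294.547     ] tcp [ 531. -233.  466.] turn [  0.     0.   -10.66] rows 1.5 shift [-35.9 476.3   5.5] rows 11.5
to [ 530.75675193 -232.69488929  294.547     ] tcp [ 434. -251.  435.] turn [-0.   35.01  0.  ] rows 4.9 shift [-98.1   0.  -30.9] rows 2.5
to [ 604.08969219 -218.89545913  188.077     ] tcp [ 508. -237.  328.] turn [0. 0. 0.] rows 0.0 shift [  0.  -0. 130.] rows 3.1
```

>>> apply_moves([
  [0, 0, 0, -0.0034, 0.0379, -0.01, 0.04],
  [0, 0, 0, -0.0034, 0.0379, -0.01, 0.04],
  [0, 0, 0, -0.0034, 0.0379, -0.01, 0.04],
  [0, 0, 0, -0.0034, 0.0379, -0.01, 0.04],
  [0, 0, 0, -0.0034, 0.0379, -0.01, 0.04],
])

```text
t: 4.52
eef_pos: [460.3, 50.6, 444.4]
tcp_rot: [3.141, -0.0, 0.001]
ft_force: [0.9, -0.1, 0.2]
opening: 0.574
```

>>> apply_moves([
  [0, 0, 0, -0.0034, 0.0379, -0.01, 0.04],
  [0, 0, 0, -0.0034, 0.0379, -0.01, 0.04],
  [0, 0, 0, -0.0034, 0.0379, 0, 0.04],
  [0, 0, 0, -0.0034, 0.0379, 0, 0.04],
  [0, 0, 0, -0.0034, 0.0379, 0, 0.04],
])

```text
t: 4.93
eef_pos: [443.3, -139.0, 464.2]
tcp_rot: [3.141, -0.001, 0.0]
ft_force: [1.4, -0.3, -0.9]
opening: 0.574
```

>>> apply_moves([
  [0, 0, 0, -0.0034, 0.0379, 0, 0.04],
  [0, 0, 0, -0.0034, 0.0379, 0, 0.04],
  [0, 0, 0, -0.0034, 0.0379, 0, 0.04],
  [0, 0, -5.33, 0, 0, 0, 0.04],
  [0, 0, -5.33, 0, 0, 0, 0.04],
])

```text
t: 5.35
eef_pos: [433.4, -253.0, 463.5]
tcp_rot: [-3.142, 0.0, 0.187]
ft_force: [0.8, 0.2, -1.2]
opening: 0.571
```

>>> apply_moves([
  [0, 7, 0, 0, 0, 0, 0.04],
  [0, 7, 0, 0, 0, 0, 0.04],
  [0, 7, 0, 0, 0, 0, 0.04],
  [0, 7, 0, 0, 0, 0, 0.04],
  [0, 7, 0, 0, 0, 0, 0.04],
])

```text
t: 5.77
eef_pos: [433.7, -251.0, 464.0]
tcp_rot: [3.139, -0.616, 0.186]
ft_force: [-0.3, 0.2, -1.8]
opening: 0.57
```

>>> apply_moves([
  [0, 0, 0, 0, 0, 0, 0.04],
  [0, 0, 0, 0, 0, 0, 0.04],
])

```text
t: 5.93
eef_pos: [433.6, -251.1, 463.7]
tcp_rot: [3.142, -0.606, 0.186]
ft_force: [-0.3, -0.4, -1.3]
opening: 0.574
```

```bash
python3 - <<'E'
from h import *
pi=np.pi
u=np.array([-.574*np.cos(.186),-.574*np.sin(.186),.819]); tip=np.array([594.5,-220.7,202])
end=tip+u*(-9)
plan((end+u*125,(pi,-.611,.186)),(end,(pi,-.611,.186)))
S=Cam("side");T=Cam("top"); a=cv2.resize(S.im[140:400,280:500],None,fx=1.8,fy=1.8); b=cv2.resize(T.im[70:260,310:500],None,fx=2,fy=2)
o=np.zeros((468,780,3),np.uint8);o[:,:396]=a[:468,:396];o[:380,400:780]=b; cv2.imwrite("pics/s2.png",o[:,:,::-1])
E
```

```text
t 5.93 tcp [ 433.6 -251.1  463.7] rpy [ 3.142 -0.606  0.186] grasp [ 529.3 -233.   323.2] F [-0.3 -0.4 -1.3] open 0.574
to [ 529.06445331 -233.01333768  297.004     ] tcp [ 433. -251.  437.] turn [-0.    0.26  0.01] rows 0.0 shift [-16.   -0.1  21.3] rows 0.6
to [ 599.57689586 -219.74465484  194.629     ] tcp [ 503. -238.  335.] turn [0. 0. 0.] rows 0.0 shift [  0.  -0. 125.] rows 3.0
```

View pics/s2.png

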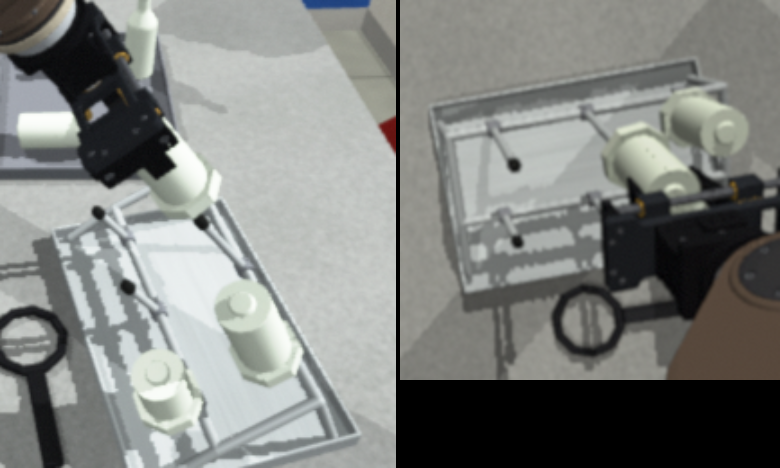

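>>> apply_moves([
  [0, 0, 0, -0.016, 0, 0.021, 0.04],
  [0, 0, 0, 0, 0, 0.025, 0.04],
  [0, 0, 0, 0, 0, 0.025, 0.04],
  [0, 0, 0, 0, 0, 0.025, 0.04],
  [0, 0, 0, 0, 0, 0.02, 0.04],
])

```text
t: 6.45
eef_pos: [487.4, -240.8, 358.0]
tcp_rot: [-3.141, -0.608, 0.188]
ft_force: [-0.4, -0.7, -1.4]
opening: 0.575
```

>>> apply_moves([
  [0, 0, 0, 0, 0, 0.008, 0.04],
  [0, 0, 0, 0, 0, 0.006, 0.04],
  [0, 0, 0, 0, 0, 0.004, 0.04],
  [0, 0, 0, 0, 0, 0.002, 0.04],
])

```text
t: 6.78
eef_pos: [497.9, -239.1, 343.5]
tcp_rot: [3.141, -0.611, 0.187]
ft_force: [1.1, -0.2, -0.8]
opening: 0.577
```

```bash
python3 - <<'E'
from h import *
pi=np.pi
u=np.array([-.574*np.cos(.186),-.574*np.sin(.186),.819]); tip=np.array([594.5,-220.7,202])
end=tip+u*(-9)
plan((end,(pi,-.611,.186)))
S=Cam("side");T=Cam("top"); a=cv2.resize(S.im[140:400,280:500],None,fx=1.8,fy=1.8); b=cv2.resize(T.im[70:260,310:500],None,fx=2,fy=2)
o=np.zeros((468,780,3),np.uint8);o[:,:396]=a[:468,:396];o[:380,400:780]=b; cv2.imwrite("pics/s3.png",o[:,:,::-1])
E
```

```text
t 6.78 tcp [ 497.9 -239.1  343.5] rpy [ 3.141 -0.611  0.187] grasp [ 594.2 -221.   203.4] F [ 1.1 -0.2 -0.8] open 0.577
to [ 599.57689586 -219.74465484  194.629     ] tcp [ 503. -238.  335.] turn [0.   0.01 0.05] rows 0.0 shift [-0.6 -0.2 10.3] rows 0.2
```

View pics/s3.png

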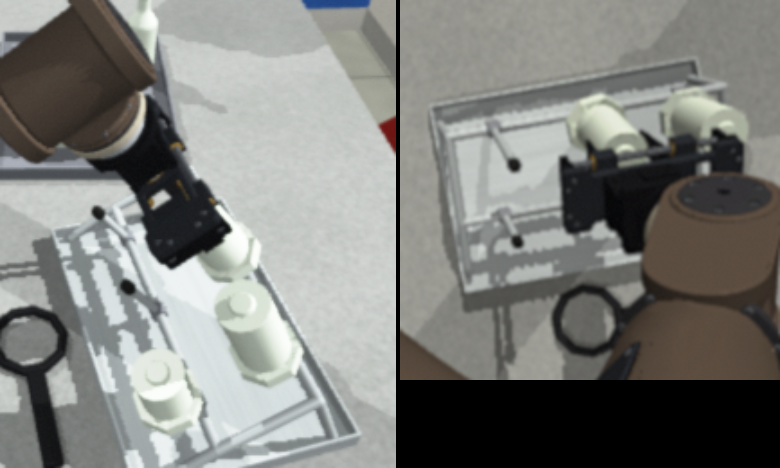

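The bowl is over the middle long peg with the tip inside it, and there is no contact yet. I'll lower it until force shows.

>>> apply_moves([
  [0, 0, 0, 0, 0, 0.005, 0.04],
  [0, 0, 0, 0, 0, 0.003, 0.04],
  [0, 0, 0, 0, 0, 0, 0.04],
])

```text
t: 7.13
eef_pos: [502.4, -238.2, 336.4]
tcp_rot: [3.142, -0.611, 0.186]
ft_force: [-1.0, 0.8, -1.3]
opening: 0.572
```

>>> apply_moves([
  [0, 0, 0, 0, 0, 0.003, 0.04],
  [0, 0, 0, 0, 0, 0, 0.04],
])

```text
t: 7.3
eef_pos: [503.9, -238.0, 334.4]
tcp_rot: [3.141, -0.611, 0.187]
ft_force: [-4.6, -0.9, 5.2]
opening: 0.576
```

>>> apply_moves([
  [0, 0, 0, 0, 0, 0.003, 0.04],
  [0, 0, 0, 0, 0, 0, 0.04],
])

```text
t: 7.47
eef_pos: [505.1, -237.7, 333.4]
tcp_rot: [3.139, -0.613, 0.187]
ft_force: [-17.8, 0.6, 20.4]
opening: 0.575
```

Contact came right where predicted, so the bowl is seated. Next I'll release and retract along the axis.

>>> apply_moves([
  [0, 0, 0, 0, 0, -0.002, 0.04],
  [0, 0, 0, 0, 0, 0, 0.074],
  [0, 0, 0, 0, 0, 0, 0.074],
  [0, 0, 0, 0, 0, 0, 0.074],
  [0, 0, 0, 0, 0, 0, 0.074],
])

```text
t: 7.88
eef_pos: [504.7, -237.8, 333.1]
tcp_rot: [-3.141, -0.611, 0.186]
ft_force: [-0.9, 0.5, 0.3]
opening: 0.763
```

>>> apply_moves([
  [0, 0, 0, 0, 0, -0.01, 0.074],
  [0, 0, 0, 0, 0, -0.02, 0.074],
  [0, 0, 0, 0, 0, -0.03, 0.074],
  [0, 0, 0, 0, 0, -0.035, 0.074],
  [0, 0, 0, 0, 0, -0.03, 0.074],
])

```text
t: 8.3
eef_pos: [432.8, -251.0, 437.4]
tcp_rot: [3.141, -0.61, 0.186]
ft_force: [0.3, -0.2, 0.1]
opening: 0.776
```

```bash
python3 - <<'E'
from h import *
pi=np.pi; a=np.radians(25)
plan(((400,0,300),(pi,0,-.05)),((455-60,122.5,36+140),(pi,-a,-.05)),((455,122.5,36),(pi,-a,-.05)))
S=Cam("side");T=Cam("top"); a=cv2.resize(S.im[140:400,260:480],None,fx=1.8,fy=1.8); b=cv2.resize(T.im[70:260,230:420],None,fx=2,fy=2)
o=np.zeros((468,780,3),np.uint8);o[:,:396]=a[:468,:396];o[:380,400:780]=b; cv2.imwrite("pics/s4.png",o[:,:,::-1])
E
```

```text
t 8.30 tcp [ 432.8 -251.   437.4] rpy [ 3.141 -0.61   0.186] grasp [ 529.1 -232.9  297.2] F [ 0.3 -0.2  0.1] open 0.776
to (400, 0, 300) tcp [400.   0. 471.] turn [ -4.11 -34.79  13.11] rows 5.2 shift [ -45.3 -249.   -33.6] rows 6.1
to (395, 122.5, 176) tcp [323. 126. 331.] turn [ 0. 25.  0.] rows 3.5 shift [-134.7 -122.1   91.7] rows 4.9
to (455, 122.5, 36) tcp [383. 126. 191.] turn [0. 0. 0.] rows 0.0 shift [ -4.9  -3.  152.2] rows 3.7
```

View pics/s4.png

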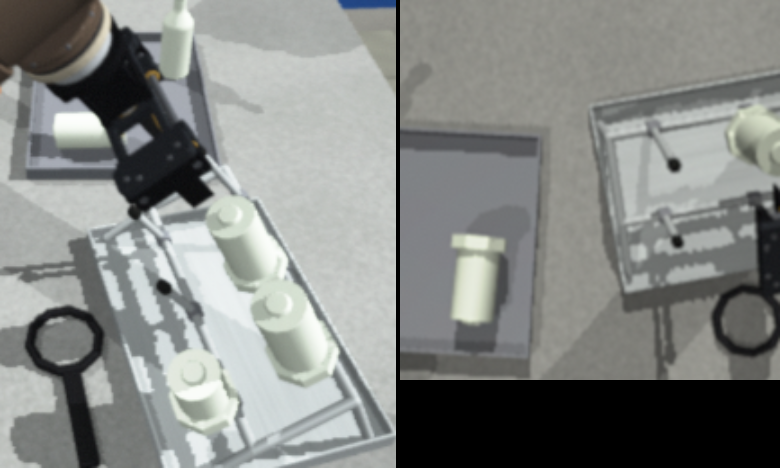

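```bash
python3 - <<'E'
from h import *
pi=np.pi; a=np.radians(10)
plan(((460,122.5,186),(pi,-a,-.05)),((460,122.5,36),(pi,-a,-.05)))
E
```

```text
t 8.40 tcp [ 432.4 -251.3  439.7] rpy [ 3.135 -0.614  0.188] grasp [ 529.4 -233.9  300. ] F [ 0.  -0.3 -0.4] open 0.776
to (460, 122.5, 186) tcp [430. 124. 354.] turn [ -4.94 -25.11  12.63] rows 4.0 shift [ -35.3 -374.7   80.4] rows 9.2
to (460, 122.5, 36) tcp [430. 124. 204.] turn [0. 0. 0.] rows 0.0 shift [-26.   -0.  147.7] rows 3.6
```

>>> apply_moves([
  [-1.24, -6.28, 3.16, 0, 0, 0, 0.085],
  [-1.24, -6.28, 3.16, 0, 0, 0, 0.085],
  [-1.24, -6.28, 3.16, 0, 0, 0, 0.085],
  [-1.24, -6.28, 3.16, 0, 0, 0, 0.085],
  [0, 0, 0, -0.0035, -0.0375, 0, 0.085],
])

```text
t: 8.82
eef_pos: [433.1, -216.3, 434.9]
tcp_rot: [-3.138, -0.183, -0.045]
ft_force: [1.1, 2.1, -1.1]
opening: 0.892
```

>>> apply_moves([
  [0, 0, 0, -0.0035, -0.0375, 0, 0.085],
  [0, 0, 0, -0.0035, -0.0375, 0.008, 0.085],
  [0, 0, 0, -0.0035, -0.0375, 0.012, 0.085],
  [0, 0, 0, -0.0035, -0.0375, 0.012, 0.085],
  [0, 0, 0, -0.0035, -0.0375, 0.012, 0.085],
])

```text
t: 9.23
eef_pos: [429.6, -23.6, 389.6]
tcp_rot: [-3.134, -0.189, -0.039]
ft_force: [1.3, 0.2, 0.6]
opening: 0.896
```

>>> apply_moves([
  [0, 0, 0, -0.0035, -0.0375, 0.012, 0.085],
  [0, 0, 0, -0.0035, -0.0375, 0.012, 0.085],
  [0, 0, 0, -0.0035, -0.0375, 0.012, 0.085],
  [0, 0, 0, -0.0035, -0.0375, 0, 0.085],
  [0, 0, 0, 0, 0, 0, 0.085],
])

```text
t: 9.65
eef_pos: [428.0, 129.9, 352.4]
tcp_rot: [-3.134, -0.188, -0.034]
ft_force: [0.5, 0.7, -0.1]
opening: 0.894
```

```bash
python3 - <<'E'
from h import *
pi=np.pi; a=np.radians(10)
plan(((460,122.5,36),(pi,-a,-.05)))
S=Cam("side");cv2.imwrite("pics/s5.png",cv2.resize(S.im[60:260,210:410],None,fx=2.5,fy=2.5)[:,:,::-1])
E
```

```text
t 9.65 tcp [428.  129.9 352.4] rpy [-3.134 -0.188 -0.034] grasp [459.9 130.2 184.4] F [ 0.5  0.7 -0.1] open 0.894
to (460, 122.5, 36) tcp [430. 124. 204.] turn [-0.62 -0.74  0.92] rows 0.2 shift [-23.1   5.8 146.2] rows 3.6
```

View pics/s5.png

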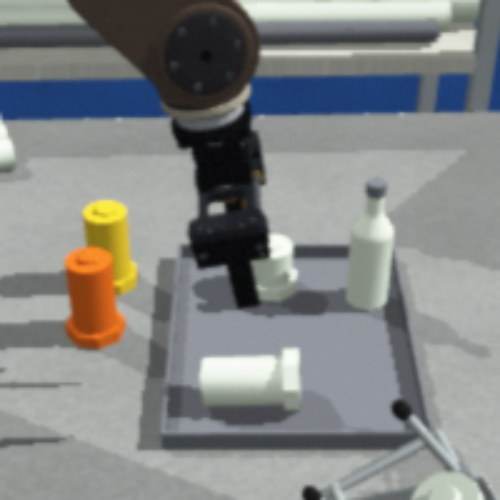

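The fingers are above the middle of the lying bowl's body (side crop columns 200-285), clear of the collar. Descending to grip.

>>> apply_moves([
  [-0.6, -0.7, 0.9, -0.006, 0.006, 0.034, 0.085],
  [0, 0, 0, -0.006, 0, 0.036, 0.085],
  [0, 0, 0, -0.006, 0, 0.036, 0.085],
  [0, 0, 0, -0.005, 0, 0.03, 0.085],
  [0, 0, 0, 0, 0, 0.01, 0.085],
])

```text
t: 10.12
eef_pos: [431.5, 118.1, 202.3]
tcp_rot: [3.141, -0.172, -0.056]
ft_force: [-0.3, 0.3, -0.3]
opening: 0.896
```

>>> apply_moves([
  [0, 0, 0, 0, 0, 0, 0.085],
  [0, 0, 0, 0, 0, 0, 0.04],
  [0, 0, 0, 0, 0, 0, 0.04],
  [0, 0, 0, 0, 0, 0, 0.04],
  [0, 0, 0, 0, 0, 0, 0.04],
])

```text
t: 10.53
eef_pos: [432.2, 119.3, 206.9]
tcp_rot: [-3.141, -0.179, -0.055]
ft_force: [-1.4, 0.8, 0.9]
opening: 0.672
```

>>> apply_moves([
  [0, 0, 0, 0, 0, 0, 0.04],
  [0, 0, 0, 0, 0, 0, 0.04],
])

```text
t: 10.7
eef_pos: [432.1, 119.4, 206.3]
tcp_rot: [-3.141, -0.179, -0.055]
ft_force: [-1.6, 1.6, 9.4]
opening: 0.568
```

```bash
cat >> h.py <<'E'
U=np.array([-.574*np.cos(.186),-.574*np.sin(.186),.819]); LA=np.array([573.5,-108,202]); SA=np.array([499,-122,117])
E
python3 - <<'E'
from h import *
pi=np.pi; e=(pi,.853,.186); end=LA-U*44
st=env.state(); r0=st["tcp_rot"]
R=Ro.from_euler("xyz",e)
pre=end+U*130; tcp=pre-R.apply([0,0,171]); print(tcp)
up=tcp+[0,0,70]
R0=Ro.from_euler("xyz",r0); g1=up+R0.apply([0,0,171])
plan((g1,r0),(up+R.apply([0,0,171]),e),(pre,e),(end,e))
E
```

```text
[651.57269527 -93.30866618 384.90520382]
t 10.70 tcp [432.1 119.4 206.3] rpy [-3.141 -0.179 -0.055] grasp [462.5 117.8  38. ] F [-1.6  1.6  9.4] open 0.568
to [681.9141547  -94.88094677 286.62590095] tcp [652. -93. 455.] turn [0. 0. 0.] rows 0.0 shift [ 271.2  200.3 -203.7] rows 9.4
to [ 524.98743952 -117.1288538   342.434     ] tcp [652. -93. 455.] turn [ -4.8  -58.82 -13.59] rows 8.5 shift [0. 0. 0.] rows 0.0
to [ 524.98743952 -117.1288538   272.434     ] tcp [652. -93. 385.] turn [0. 0. 0.] rows 0.0 shift [52.7 -0.  46. ] rows 1.7
to [ 598.32037978 -103.32942364  165.964     ] tcp [725. -80. 278.] turn [0. 0. 0.] rows 0.0 shift [129.3  -0.   13.8] rows 3.1
```

>>> apply_moves([
  [0, 0, 0, 0.006, 0, -0.02, 0.04],
  [0, 0, 0, 0.006, 0, -0.038, 0.04],
  [0, 0, 0, 0.006, 0, -0.038, 0.04],
  [0, 0, 0, 0.006, 0, -0.038, 0.04],
  [0, 0, 0, 0.006, 0, -0.038, 0.04],
])

```text
t: 11.12
eef_pos: [430.6, 119.2, 382.1]
tcp_rot: [-3.141, -0.176, -0.054]
ft_force: [0.5, 0.1, -1.6]
opening: 0.566
```

>>> apply_moves([
  [0, 0, 0, 0.03, 0.025, -0.004, 0.04],
  [0, 0, 0, 0.03, 0.025, -0.004, 0.04],
  [0, 0, 0, 0.03, 0.025, -0.004, 0.04],
  [0, 0, 0, 0.03, 0.025, -0.004, 0.04],
  [0, 0, 0, 0.03, 0.025, -0.004, 0.04],
])

```text
t: 11.53
eef_pos: [569.1, -14.9, 426.9]
tcp_rot: [-3.141, -0.177, -0.055]
ft_force: [0.9, 0.7, -2.0]
opening: 0.564
```

>>> apply_moves([
  [0, 0, 0, 0.03, 0.025, -0.004, 0.04],
  [0, 0, 0, 0.03, 0.025, -0.004, 0.04],
  [0, 0, 0, 0.03, 0.025, -0.004, 0.04],
  [-0.53, -6.54, -1.51, 0, 0, 0, 0.04],
  [-0.53, -6.54, -1.51, 0, 0, 0, 0.04],
])

```text
t: 11.95
eef_pos: [651.2, -94.8, 453.6]
tcp_rot: [3.12, 0.057, -0.006]
ft_force: [-0.4, -0.4, -2.5]
opening: 0.567
```

>>> apply_moves([
  [-0.53, -6.54, -1.51, 0, 0, 0, 0.04],
  [-0.53, -6.54, -1.51, 0, 0, 0, 0.04],
  [-0.53, -6.54, -1.51, 0, 0, 0, 0.04],
  [-0.53, -6.54, -1.51, 0, 0, 0, 0.04],
  [-0.53, -6.54, -1.51, 0, 0, 0, 0.04],
])

```text
t: 12.37
eef_pos: [650.6, -93.0, 453.8]
tcp_rot: [3.116, 0.632, 0.12]
ft_force: [0.1, 1.1, -2.2]
opening: 0.566
```

>>> apply_moves([
  [-0.53, -6.54, -1.51, 0, 0, 0, 0.04],
  [-0.53, -6.54, -1.51, 0, 0, 0, 0.04],
  [0, 0, 0, 0, 0, 0, 0.04],
  [0, 0, 0, 0, 0, 0, 0.04],
])

```text
t: 12.7
eef_pos: [650.9, -92.9, 453.2]
tcp_rot: [-3.141, 0.853, 0.186]
ft_force: [0.2, 0.3, -1.4]
opening: 0.566
```

```bash
python3 - <<'E'
from h import *
pi=np.pi; e=(pi,.853,.186); end=LA-U*44
plan((end+U*130,e),(end,e))
S=Cam("side");T=Cam("top"); a=cv2.resize(S.im[100:360,260:480],None,fx=1.8,fy=1.8); b=cv2.resize(T.im[70:260,300:490],None,fx=2,fy=2)
o=np.zeros((468,780,3),np.uint8);o[:,:396]=a[:468,:396];o[:380,400:780]=b; cv2.imwrite("pics/s6.png",o[:,:,::-1])
E
```

```text
t 12.70 tcp [650.9 -92.9 453.2] rpy [-3.141  0.853  0.186] grasp [ 524.3 -116.6  340.7] F [ 0.2  0.3 -1.4] open 0.566
to [ 524.98743952 -117.1288538   272.434     ] tcp [652. -93. 385.] turn [-0.05 -0.01  0.  ] rows 0.0 shift [51.8  0.5 44.4] rows 1.6
to [ 598.32037978 -103.32942364  165.964     ] tcp [725. -80. 278.] turn [0. 0. 0.] rows 0.0 shift [129.3  -0.   13.8] rows 3.1
```

View pics/s6.png

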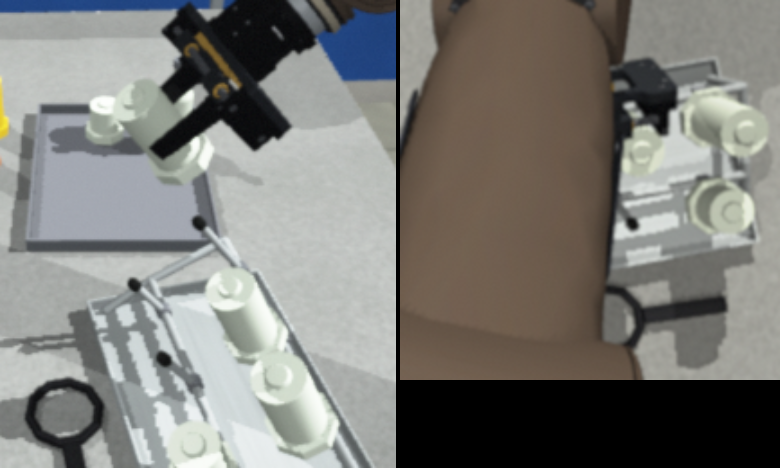

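```bash
python3 - <<'E'
from h import *
S=Cam("side"); g=np.array([524.3,-116.6,340.7])
print(S.proj(g+U*48),S.proj(g-U*57),S.proj(g-U*41), "seen end ~ (338,156), mouth rim ~ (360,188)")
print("tips",S.proj(LA),S.proj(LA-U*8))
i=S.im.astype(int); m=((i.min(2)>150)&(i[...,0]-i[...,2]>=3)).astype(np.uint8); m[:,:300]=0;m[:130]=0;m[205:]=0;m[:,380:]=0
for k in cv2.findContours(m,0,2)[0]:
    if cv2.contourArea(k)>60: print(cv2.boundingRect(k),cv2.minAreaRect(k))
E
```

```text
[336.32199764 153.52744647] [364.0239286  187.30391925] [360.10240849 182.52247938] seen end ~ (338,156), mouth rim ~ (360,188)
tips [368.08624987 221.48806502] [369.85183635 223.47056837]
(357, 174, 19, 27) ((367.8917236328125, 187.53184509277344), (12.450155258178711, 28.65131950378418), 28.610462188720703)
(309, 143, 39, 35) ((328.2059020996094, 160.32351684570312), (20.094480514526367, 46.01789855957031), 57.528804779052734)
```

Predicted and seen bowl pixels agree within about 3 px. Going onto the free long peg.

>>> apply_moves([
  [0, 0, 0, 0.026, 0, 0.022, 0.04],
  [0, 0, 0, 0.026, 0, 0.022, 0.04],
  [0, 0, 0, 0.025, 0, 0.0027, 0.04],
  [0, 0, 0, 0.025, 0, 0.0027, 0.04],
  [0, 0, 0, 0, 0, 0, 0.04],
])

```text
t: 13.27
eef_pos: [680.7, -87.2, 340.2]
tcp_rot: [-3.138, 0.857, 0.188]
ft_force: [-0.2, -0.2, -1.9]
opening: 0.568
```

>>> apply_moves([
  [0, 0, 0, 0.025, 0, 0.0027, 0.04],
  [0, 0, 0, 0.02, 0, 0.0021, 0.04],
  [0, 0, 0, 0.01, 0, 0.0011, 0.04],
  [0, 0, 0, 0.006, 0, 0.0006, 0.04],
  [0, 0, 0, 0, 0, 0, 0.04],
])

```text
t: 13.68
eef_pos: [714.3, -81.0, 293.9]
tcp_rot: [-3.141, 0.856, 0.186]
ft_force: [0.6, 0.1, -1.2]
opening: 0.564
```

```bash
python3 - <<'E'
from h import *
pi=np.pi; e=(pi,.853,.186); end=LA-U*44
plan((end,e))
E
```

```text
t 13.68 tcp [714.3 -81.  293.9] rpy [-3.141  0.856  0.186] grasp [ 587.4 -104.8  181.7] F [ 0.6  0.1 -1.2] open 0.564
to [ 598.32037978 -103.32942364  165.964     ] tcp [725. -80. 278.] turn [-0.04  0.15  0.02] rows 0.0 shift [18.6  0.5  2.1] rows 0.5
```

>>> apply_moves([
  [0, 0, 0, 0.008, 0, 0.001, 0.04],
  [0, 0, 0, 0.004, 0, 0.0004, 0.04],
  [0, 0, 0, 0, 0, 0, 0.04],
])

```text
t: 13.93
eef_pos: [721.0, -79.8, 283.9]
tcp_rot: [-3.141, 0.855, 0.186]
ft_force: [-0.1, 0.0, -2.2]
opening: 0.564
```

>>> apply_moves([
  [0, 0, 0, 0.003, 0, 0.0003, 0.04],
  [0, 0, 0, 0, 0, 0, 0.04],
])

```text
t: 14.1
eef_pos: [722.7, -79.5, 281.6]
tcp_rot: [-3.141, 0.856, 0.186]
ft_force: [-0.2, -0.1, -1.8]
opening: 0.562
```

>>> apply_moves([
  [0, 0, 0, 0.003, 0, 0.0003, 0.04],
  [0, 0, 0, 0, 0, 0, 0.04],
])

```text
t: 14.27
eef_pos: [724.5, -79.1, 278.9]
tcp_rot: [-3.141, 0.856, 0.186]
ft_force: [-0.3, 1.0, -1.9]
opening: 0.565
```

>>> apply_moves([
  [0, 0, 0, 0.003, 0, 0.0003, 0.04],
  [0, 0, 0, 0, 0, 0, 0.04],
])

```text
t: 14.43
eef_pos: [725.7, -79.0, 277.4]
tcp_rot: [-3.141, 0.86, 0.185]
ft_force: [-6.3, -0.4, 8.9]
opening: 0.564
```

>>> apply_moves([
  [0, 0, 0, 0.002, 0, 0.0002, 0.04],
  [0, 0, 0, 0, 0, 0, 0.04],
])

```text
t: 14.6
eef_pos: [726.3, -79.1, 276.8]
tcp_rot: [3.141, 0.862, 0.184]
ft_force: [-13.3, -2.2, 16.3]
opening: 0.565
```

>>> apply_moves([
  [0, 0, 0, -0.001, 0, 0, 0.04],
  [0, 0, 0, 0, 0, 0, 0.076],
  [0, 0, 0, 0, 0, 0, 0.076],
  [0, 0, 0, 0, 0, 0, 0.076],
  [0, 0, 0, 0, 0, 0, 0.076],
])

```text
t: 15.02
eef_pos: [726.7, -78.6, 275.6]
tcp_rot: [-3.141, 0.855, 0.187]
ft_force: [0.4, -0.3, 0.1]
opening: 0.774
```

>>> apply_moves([
  [0, 0, 0, 0, 0, -0.01, 0.076],
  [0, 0, 0, 0, 0, -0.02, 0.076],
  [0, 0, 0, 0, 0, -0.03, 0.076],
  [0, 0, 0, 0, 0, -0.04, 0.076],
  [0, 0, 0, 0, 0, -0.04, 0.076],
])

```text
t: 15.43
eef_pos: [831.0, -59.0, 368.8]
tcp_rot: [-3.14, 0.856, 0.186]
ft_force: [1.9, -0.4, -0.7]
opening: 0.798
```

```bash
python3 - <<'E'
from h import *
pi=np.pi
T=Cam("top");S=Cam("side")
up=np.array(env.state()["eef_pos"])+[0,60,80]
plan((up+[0,0,-171],(pi,0,0)),((505,347,300),(pi,0,0)),((505,347,46),(pi,0,0)))
a=cv2.resize(S.im[140:400,260:480],None,fx=1.8,fy=1.8); b=cv2.resize(S.im[100:260,230:420],None,fx=2,fy=2)
o=np.zeros((468,780,3),np.uint8);o[:,:396]=a[:468,:396];o[:320,400:780]=b; cv2.imwrite("pics/s7.png",o[:,:,::-1])
E
```

```text
t 15.53 tcp [832.8 -58.1 372.7] rpy [3.138 0.846 0.184] grasp [707.1 -82.1 259.3] F [-0.3 -0.1  0.3] open 0.799
to [832.80710951   1.94065766 281.72354184] tcp [833.   2. 453.] turn [ 4.67 48.29  9.99] rows 6.9 shift [  0. -60. -80.] rows 2.4
to (505, 347, 300) tcp [505. 347. 471.] turn [0. 0. 0.] rows 0.0 shift [-327.8 -345.1  -18.3] rows 11.4
to (505, 347, 46) tcp [505. 347. 217.] turn [0. 0. 0.] rows 0.0 shift [  0.  -0. 254.] rows 6.1
```

View pics/s7.png

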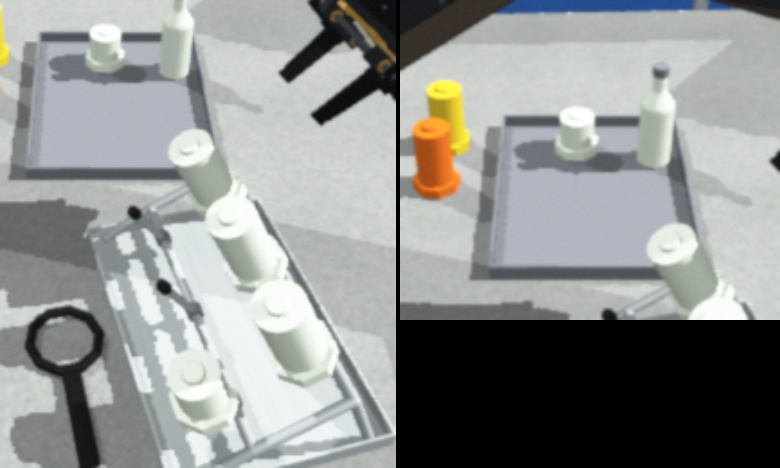

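```bash
python3 - <<'E'
from h import *
T=Cam("top");S=Cam("side")
print("det base front",S.plane(357.5,180,4), "cap",tri(T,(180,135),S,(360,134)))
i=T.im.astype(int); m=((i.min(2)>150)&(i[...,0]-i[...,2]>=3)).astype(np.uint8); m[:125]=0;m[245:]=0;m[:,:155]=0;m[:,300:]=0
for k in cv2.findContours(m,0,2)[0]:
    if cv2.contourArea(k)>60:
        b=cv2.boundingRect(k); print(b, T.plane(b[0]+b[2]/2-.5,b[1]+b[3]/2-.5,66).round(1))
E
```

```text
det base front [628.34421836 310.41376077   4.        ] cap (array([622.68608825, 308.88504521, 171.47282898]), np.float64(0.29754621918891866))
(165, 182, 10, 23) [503.4 363.   66. ]
```

>>> apply_moves([
  [0.67, 6.9, 1.43, 0, 0, 0, 0.076],
  [0.67, 6.9, 1.43, 0, 0, 0, 0.076],
  [0.67, 6.9, 1.43, 0, 0, 0, 0.076],
  [0.67, 6.9, 1.43, 0, 0, 0, 0.076],
  [0.67, 6.9, 1.43, 0, 0, 0, 0.076],
])

```text
t: 16.05
eef_pos: [829.6, -59.5, 365.9]
tcp_rot: [3.127, 0.249, 0.045]
ft_force: [0.4, -0.8, -0.2]
opening: 0.8
```

>>> apply_moves([
  [0.67, 6.9, 1.43, 0, 0, 0, 0.08],
  [0.67, 6.9, 1.43, 0, 0, 0, 0.08],
  [0, 0, 0, -0.0252, -0.0312, -0.0075, 0.08],
  [0, 0, 0, -0.0252, -0.0312, -0.0075, 0.08],
  [0, 0, 0, -0.0252, -0.0312, -0.0075, 0.08],
])

```text
t: 16.47
eef_pos: [752.9, 34.5, 389.1]
tcp_rot: [-3.14, 0.014, -0.004]
ft_force: [-0.3, 0.3, 0.3]
opening: 0.842
```

>>> apply_moves([
  [0, 0, 0, -0.0252, -0.0312, -0.0075, 0.08],
  [0, 0, 0, -0.0252, -0.0312, -0.0075, 0.08],
  [0, 0, 0, -0.0252, -0.0312, -0.0075, 0.08],
  [0, 0, 0, -0.0252, -0.0312, -0.0075, 0.08],
  [0, 0, 0, -0.0252, -0.0312, -0.0075, 0.08],
])

```text
t: 16.88
eef_pos: [627.2, 191.3, 429.0]
tcp_rot: [-3.14, 0.013, -0.002]
ft_force: [0.7, 0.7, 0.2]
opening: 0.839
```

>>> apply_moves([
  [0, 0, 0, -0.0252, -0.0312, -0.0075, 0.08],
  [0, 0, 0, -0.0252, -0.0312, -0.0075, 0.08],
  [0, 0, 0, -0.0252, -0.0312, -0.0075, 0.08],
  [0, 0, 0, -0.0252, -0.0312, -0.0075, 0.08],
  [0, 0, 0, -0.0252, -0.0312, -0.0075, 0.08],
])

```text
t: 17.3
eef_pos: [502.0, 347.1, 468.0]
tcp_rot: [-3.141, 0.013, -0.003]
ft_force: [1.0, -0.5, -0.5]
opening: 0.843
```

>>> apply_moves([
  [0, 0, 0, 0, 0, 0, 0.08],
  [0, 0, 0, 0, 0, 0, 0.08],
])

```text
t: 17.47
eef_pos: [502.3, 347.5, 468.4]
tcp_rot: [-3.141, 0.012, 0.001]
ft_force: [0.5, -0.1, 0.7]
opening: 0.846
```

```bash
python3 - <<'E'
from h import *
pi=np.pi
plan(((505,347,130),(pi,0,0)),((505,347,46),(pi,0,0)))
E
```

```text
t 17.47 tcp [502.3 347.5 468.4] rpy [-3.141e+00  1.200e-02  1.000e-03] grasp [500.3 347.6 297.4] F [ 0.5 -0.1  0.7] open 0.846
to (505, 347, 130) tcp [505. 347. 301.] turn [-0.05  0.67  0.06] rows 0.1 shift [  2.7   0.5 167.4] rows 4.0
to (505, 347, 46) tcp [505. 347. 217.] turn [0. 0. 0.] rows 0.0 shift [ 0. -0. 84.] rows 2.0
```

>>> apply_moves([
  [0, 0.7, 0, 0.003, 0, 0.035, 0.085],
  [0, 0, 0, 0, 0, 0.035, 0.085],
  [0, 0, 0, 0, 0, 0.035, 0.085],
  [0, 0, 0, 0, 0, 0.035, 0.085],
  [0, 0, 0, 0, 0, 0.035, 0.085],
])

```text
t: 17.88
eef_pos: [507.2, 345.0, 291.4]
tcp_rot: [-3.141, -0.0, -0.003]
ft_force: [1.4, 0.2, -0.4]
opening: 0.892
```

>>> apply_moves([
  [0, 0, 0, 0, 0, 0.03, 0.085],
  [0, 0, 0, 0, 0, 0.025, 0.085],
  [0, 0, 0, 0, 0, 0.015, 0.085],
  [0, 0, 0, 0, 0, 0.006, 0.085],
  [0, 0, 0, 0, 0, 0, 0.085],
])

```text
t: 18.3
eef_pos: [507.5, 345.7, 216.0]
tcp_rot: [3.141, 0.002, -0.003]
ft_force: [-0.8, 0.1, -0.0]
opening: 0.892
```

>>> apply_moves([
  [0, 0, 0, 0, 0, 0, 0.04],
  [0, 0, 0, 0, 0, 0, 0.04],
  [0, 0, 0, 0, 0, 0, 0.04],
  [0, 0, 0, 0, 0, 0, 0.04],
  [0, 0, 0, 0, 0, 0, 0.04],
])

```text
t: 18.72
eef_pos: [507.5, 347.1, 218.7]
tcp_rot: [-3.14, -0.003, -0.001]
ft_force: [0.0, -0.9, -0.3]
opening: 0.599
```

>>> apply_moves([
  [0, 0, 0, 0, 0, 0, 0.04],
])

```text
t: 18.8
eef_pos: [507.5, 347.1, 218.6]
tcp_rot: [-3.14, -0.003, -0.001]
ft_force: [-0.3, -1.2, 4.7]
opening: 0.572
```

>>> apply_moves([
  [0, 0, 0, 0, 0, -0.02, 0.04],
  [0, 0, 0, 0, 0, -0.038, 0.04],
  [0, 0, 0, 0, 0, -0.038, 0.04],
  [0, 0, 0, 0, 0, -0.038, 0.04],
  [0, 0, 0, 0, 0, -0.038, 0.04],
])

```text
t: 19.22
eef_pos: [506.7, 346.7, 391.8]
tcp_rot: [-3.14, -0.002, -0.001]
ft_force: [0.7, 0.4, -1.4]
opening: 0.575
```

```bash
python3 - <<'E'
from h import *
pi=np.pi; e=(pi,-.611,.186); end=SA-U*14
R=Ro.from_euler("xyz",e); pre=end+U*100; tcp=pre-R.apply([0,0,171])
plan((tcp+[0,0,60-171],(pi,0,0)),(tcp+[0,0,60]+R.apply([0,0,171]),e),(pre,e),(end,e))
E
```

```text
t 19.22 tcp [506.7 346.7 391.8] rpy [-3.14e+00 -2.00e-03 -1.00e-03] grasp [507.  346.9 220.8] F [ 0.7  0.4 -1.4] open 0.575
to [ 354.07904791 -149.27050831  216.49578065] tcp [ 354. -149.  387.] turn [-0.08 -0.09 -0.08] rows 0.0 shift [-152.7  496.     4.3] rows 12.4
to [ 450.48743952 -131.1288538   247.434     ] tcp [ 354. -149.  387.] turn [  3.26  34.91 -10.32] rows 5.1 shift [-0.  0. -0.] rows 0.0
to [ 450.48743952 -131.1288538   187.434     ] tcp [ 354. -149.  327.] turn [0. 0. 0.] rows 0.0 shift [-34.4  -0.   49.1] rows 1.4
to [ 506.89739357 -120.51390752  105.534     ] tcp [ 410. -139.  246.] turn [0. 0. 0.] rows 0.0 shift [  0.  -0. 100.] rows 2.4
```

```bash
python3 - <<'E'
from h import *
pi=np.pi; a=np.radians(25); e=(pi,-a,.186); R=Ro.from_euler("xyz",e); v=-R.apply([0,0,1]); end=SA+[3,0,0]-v*14
pre=end+v*75; tcp=pre-R.apply([0,0,171])
plan((tcp+[0,0,60-171],(pi,0,0)),(tcp+[0,0,60]+R.apply([0,0,171]),e),(pre,e),(end,e))
E
```

```text
t 19.22 tcp [506.7 346.7 391.8] rpy [-3.14e+00 -2.00e-03 -1.00e-03] grasp [507.  346.9 220.8] F [ 0.7  0.4 -1.4] open 0.575
to [ 405.64370383 -140.13185145  216.26340659] tcp [ 406. -140.  387.] turn [-0.08 -0.09 -0.08] rows 0.0 shift [-101.1  486.8    4.6] rows 11.9
to [ 476.66493937 -126.76742646  232.28477501] tcp [ 406. -140.  387.] turn [  2.32  24.93 -10.49] rows 3.8 shift [-0.  0. -0.] rows 0.0
to [ 476.66493937 -126.76742646  172.28477501] tcp [ 406. -140.  327.] turn [0. 0. 0.] rows 0.0 shift [-25.4  -0.   54.4] rows 1.4
to [ 507.81460408 -120.90583655  104.31169098] tcp [ 437. -134.  259.] turn [0. 0. 0.] rows 0.0 shift [ 0.  0. 75.] rows 1.8
```

>>> apply_moves([
  [0, 0, 0, -0.0078, 0.0375, 0, 0.04],
  [0, 0, 0, -0.0078, 0.0375, 0, 0.04],
  [0, 0, 0, -0.0078, 0.0375, 0, 0.04],
  [0, 0, 0, -0.0078, 0.0375, 0, 0.04],
  [0, 0, 0, -0.0078, 0.0375, 0, 0.04],
])

```text
t: 19.63
eef_pos: [466.9, 157.9, 389.8]
tcp_rot: [-3.14, -0.002, -0.001]
ft_force: [1.2, -0.3, -0.7]
opening: 0.58
```

>>> apply_moves([
  [0, 0, 0, -0.0078, 0.0375, 0, 0.04],
  [0, 0, 0, -0.0078, 0.0375, 0, 0.04],
  [0, 0, 0, -0.0078, 0.0375, 0, 0.04],
  [0, 0, 0, -0.0078, 0.0375, 0, 0.04],
  [0, 0, 0, -0.0078, 0.0375, 0, 0.04],
])

```text
t: 20.05
eef_pos: [427.6, -29.5, 389.5]
tcp_rot: [-3.14, -0.002, -0.001]
ft_force: [0.8, 0.5, -0.6]
opening: 0.58
```

>>> apply_moves([
  [0, 0, 0, -0.0078, 0.0375, 0, 0.04],
  [0, 0, 0, -0.0078, 0.0375, 0, 0.04],
  [0, 0, 0, -0.0078, 0.0375, 0, 0.04],
  [0.58, 6.23, -2.62, 0, 0, 0, 0.04],
  [0.58, 6.23, -2.62, 0, 0, 0, 0.04],
])

```text
t: 20.47
eef_pos: [404.6, -142.4, 389.1]
tcp_rot: [-3.132, -0.224, 0.087]
ft_force: [0.1, 1.7, -1.3]
opening: 0.574
```

>>> apply_moves([
  [0.58, 6.23, -2.62, 0, 0, 0, 0.04],
  [0.58, 6.23, -2.62, 0, 0, 0, 0.04],
  [0, 0, 0, 0, 0, 0, 0.04],
  [0, 0, 0, 0, 0, 0, 0.04],
])

```text
t: 20.8
eef_pos: [404.7, -140.4, 389.0]
tcp_rot: [-3.135, -0.417, 0.173]
ft_force: [-0.5, -0.4, -1.3]
opening: 0.575
```

```bash
python3 - <<'E'
from h import *
pi=np.pi; a=np.radians(25); e=(pi,-a,.186); R=Ro.from_euler("xyz",e); v=-R.apply([0,0,1]); end=SA+[3,0,0]-v*14
plan((end+v*75,e),(end,e))
S=Cam("side");T=Cam("top"); a=cv2.resize(S.im[140:400,260:480],None,fx=1.8,fy=1.8); b=cv2.resize(T.im[70:260,300:490],None,fx=2,fy=2)
o=np.zeros((468,780,3),np.uint8);o[:,:396]=a[:468,:396];o[:380,400:780]=b; cv2.imwrite("pics/s8.png",o[:,:,::-1])
E
```

```text
t 20.80 tcp [ 404.7 -140.4  389. ] rpy [-3.135 -0.417  0.173] grasp [ 472.7 -127.4  232.6] F [-0.5 -0.4 -1.3] open 0.575
to [ 476.66493937 -126.76742646  172.28477501] tcp [ 406. -140.  327.] turn [-0.05  1.12 -0.68] rows 0.2 shift [-25.2  -0.1  56.4] rows 1.5
to [ 507.81460408 -120.90583655  104.31169098] tcp [ 437. -134.  259.] turn [0. 0. 0.] rows 0.0 shift [ 0.  0. 75.] rows 1.8
```

View pics/s8.png

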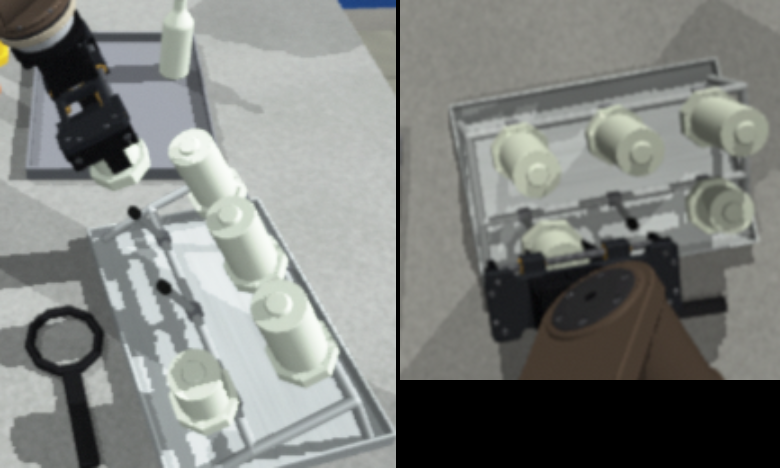

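>>> apply_moves([
  [0, 1.1, -0.7, -0.0125, 0, 0.028, 0.04],
  [0, 0, 0, -0.0127, 0, 0.028, 0.04],
  [0, 0, 0, 0, 0, 0.025, 0.04],
  [0, 0, 0, 0, 0, 0.025, 0.04],
  [0, 0, 0, 0, 0, 0, 0.04],
])

```text
t: 21.32
eef_pos: [427.2, -135.8, 279.2]
tcp_rot: [-3.137, -0.434, 0.187]
ft_force: [-0.6, 0.8, -0.8]
opening: 0.576
```

>>> apply_moves([
  [0, 0, 0, 0, 0, 0.008, 0.04],
  [0, 0, 0, 0, 0, 0.006, 0.04],
  [0, 0, 0, 0, 0, 0.003, 0.04],
  [0, 0, 0, 0, 0, 0, 0.04],
])

```text
t: 21.65
eef_pos: [433.5, -134.7, 267.4]
tcp_rot: [-3.141, -0.439, 0.189]
ft_force: [-0.3, 0.0, -1.1]
opening: 0.576
```

```bash
python3 - <<'E'
from h import *
pi=np.pi; a=np.radians(25); e=(pi,-a,.186); R=Ro.from_euler("xyz",e); v=-R.apply([0,0,1]); end=SA+[3,0,0]-v*14
plan((end,e))
E
```

```text
t 21.65 tcp [ 433.5 -134.7  267.4] rpy [-3.141 -0.439  0.189] grasp [ 504.9 -121.   112.6] F [-0.3  0.  -1.1] open 0.576
to [ 507.81460408 -120.90583655  104.31169098] tcp [ 437. -134.  259.] turn [-0.09 -0.16  0.16] rows 0.0 shift [-0.4  0.2  8.7] rows 0.2
```

>>> apply_moves([
  [0, 0, 0, 0, 0, 0.005, 0.04],
  [0, 0, 0, 0, 0, 0, 0.04],
])

```text
t: 21.82
eef_pos: [435.5, -134.4, 262.9]
tcp_rot: [3.141, -0.44, 0.189]
ft_force: [-0.2, 0.1, -0.8]
opening: 0.576
```

>>> apply_moves([
  [0, 0, 0, 0, 0, 0.003, 0.04],
  [0, 0, 0, 0, 0, 0, 0.04],
])

```text
t: 21.98
eef_pos: [436.7, -134.2, 260.0]
tcp_rot: [3.141, -0.439, 0.189]
ft_force: [-0.5, -1.0, -0.6]
opening: 0.574
```

>>> apply_moves([
  [0, 0, 0, 0, 0, 0.002, 0.04],
  [0, 0, 0, 0, 0, 0, 0.04],
])

```text
t: 22.15
eef_pos: [437.2, -134.0, 258.9]
tcp_rot: [3.14, -0.441, 0.189]
ft_force: [-11.7, -0.4, 17.3]
opening: 0.579
```

Contact again is as predicted. Release, retract and check.

>>> apply_moves([
  [0, 0, 0, 0, 0, -0.001, 0.04],
  [0, 0, 0, 0, 0, 0, 0.076],
  [0, 0, 0, 0, 0, 0, 0.076],
  [0, 0, 0, 0, 0, 0, 0.076],
  [0, 0, 0, 0, 0, 0, 0.076],
])

```text
t: 22.57
eef_pos: [437.2, -134.2, 258.7]
tcp_rot: [3.141, -0.439, 0.189]
ft_force: [-0.1, -0.5, -0.1]
opening: 0.779
```

>>> apply_moves([
  [0, 0, 0, 0, 0, -0.01, 0.076],
  [0, 0, 0, 0, 0, -0.02, 0.076],
  [0, 0, 0, 0, 0, -0.03, 0.076],
  [0, 0, 0, 0, 0, -0.035, 0.076],
  [0, 0, 0, 0, 0, -0.035, 0.076],
])

```text
t: 22.98
eef_pos: [382.1, -144.5, 377.2]
tcp_rot: [-3.142, -0.436, 0.188]
ft_force: [0.8, 0.3, 1.3]
opening: 0.802
```

>>> apply_moves([
  [0, -7, 0, 0, 0, 0, 0.076],
  [0, -7, 0, 0, -0.035, 0, 0.076],
  [0, -7, 0, 0, -0.035, 0, 0.076],
  [0, 0, 0, 0, -0.04, 0, 0.076],
  [0, 0, 0, 0, -0.04, 0, 0.076],
])

```text
t: 23.4
eef_pos: [357.2, -9.6, 377.2]
tcp_rot: [-3.133, -0.146, 0.19]
ft_force: [1.0, 1.4, -0.2]
opening: 0.8
```

>>> apply_moves([
  [0, 0, 0, 0, -0.04, 0, 0.076],
  [0, 0, 0, 0, 0, 0, 0.076],
  [0, 0, 0, 0, 0, 0, 0.076],
  [0, 0, 0, 0, 0, 0, 0.076],
  [0, 0, 0, 0, 0, 0, 0.076],
])

```text
t: 23.82
eef_pos: [350.3, 27.8, 377.5]
tcp_rot: [-3.133, -0.146, 0.19]
ft_force: [-0.2, 1.1, -0.8]
opening: 0.802
```

```bash
python3 - <<'E'
from h import *
plan()
S=Cam("side");T=Cam("top"); a=cv2.resize(S.im[140:400,260:480],None,fx=1.8,fy=1.8); b=cv2.resize(T.im[70:260,300:490],None,fx=2,fy=2)
o=np.zeros((468,780,3),np.uint8);o[:,:396]=a[:468,:396];o[:380,400:780]=b; cv2.imwrite("pics/s9.png",o[:,:,::-1])
E
```

```text
t 23.82 tcp [350.3  27.8 377.5] rpy [-3.133 -0.146  0.19 ] grasp [374.5  34.  208.3] F [-0.2  1.1 -0.8] open 0.802
```

View pics/s9.png

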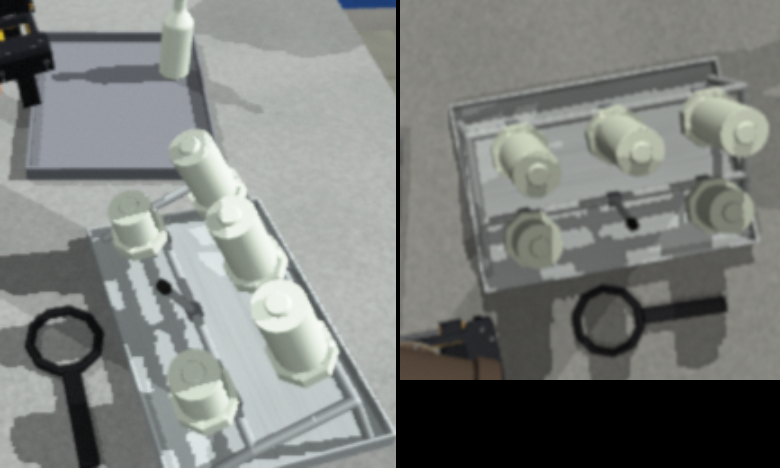

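All three bowls hang seated and look like the reference ones. The bottle, the spanner and the bowls that were already draining haven't moved, and the arm is clear. Handing in.

```bash
python3 -c "
from cell import env; print(env.job_done())"
```

```text
the job is handed in; nothing more can be done
None
```

All three bowls are hung and let go, and I handed the job in at about 24 s of the 72 s allowed. The hand-in gave no verdict.

- **Where they hang:** the upright deep bowl is on the middle long peg, the lying deep bowl on the free end long peg, and the low bowl on the end short peg in front of it.
- **Seating:** each bowl was lowered until the force showed its closed end on the peg tip (about 21–27 N). Contact came within 2–3 mm of where I predicted each time.
- **Last pictures:** all three hang mouth-down, much like the bowls that were already there. The draining bowls, bottle and spanner look unmoved, judged by eye only. The arm was clear of everything, with about 1 N on the wrist.
- **One disagreement:** the two cameras put the peg tips about 8 mm lower than the heights given. I took this as seeing the middle of the rubber cap instead of its end and corrected for it, and the contact points bore that out.

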